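Fit the centrifuge rotor and spin it by hand to check that it runs free

ROBOT

A 6-joint arm with a two-finger parallel gripper is mounted at the origin on the work surface. World frame = base frame: x ahead of the robot, y to its left, z up, the work surface at z = 0. Lengths are in m, angles in rad, forces in N, time in s.
With the tool pointing down it reaches from about 0.225 to 0.875 m from the base axis. Payload 3.4 kg.
Tool frame: the origin (TCP) lies at the very end of the fingers, on their centre line; the grasp point (between the pads) lies 19 mm behind it; z points along the fingers, y is the line along which they close (so a half turn about z gives the same grasp; the last joint's range is limited). The gripper opens to 85 mm and grips with 20 to 120 N. Pads are 22 mm wide; open, the fingers measure 114 mm over their backs; the gripper's body (76 mm by 85 mm) begins 54 mm behind the grasp point. The pads swing forward as they close: fully open they stand 13 mm farther back than shut.
Start: joints at [-1.364, 0.276, 1.505, -0, 1.361, -0.121], TCP at [0.185, -0.544, 0.194] pointing down, gripper open.
Joint ranges: [-2.89, 2.89], [-0.75, 2.08], [0.22, 2.7], [-1.18, 4.32], [0.11, 2.71], [-2.7, 2.7]. Speed limits (rad/s): [2.57, 2.57, 3.14, 3.14, 3.14, 3.14].

INTERFACE

Orientations are given as a unit quaternion [w, x, y, z].
In Python, from rig import readout, vision, manip gives the robot as it stands.
- The arm moves only by the shell command python3 -m handwheel 'ROWS' [FORCE]. ROWS is JSON, a list of rows, each a list of 3 entries, a list of its own where there are three numbers: the shift along the tool's x, y, z in mm, then the turn, a rotation vector about the tool's x, y, z in units of 6 degrees (1.0 is 6 degrees), then the closure, from -1 (fully open) to 1 (shut), so that 0 is half open. A call has 1 to 20 rows; each row shifts and turns the commanded pose from where the row before left it, along the tool's axes as they then stand; what a row does not reach is not made up. A row lasts 1/8 s, in which the tool goes at most 62.5 mm and 10.7 degrees, less where a joint would pass 70% of its speed; a pose out of reach is approached as far as the arm can. A call is refused whole if a number of a shift passes 62.5 or a number of a turn 1, either way. A call with a gripper value outside its range is refused whole. The fingers move at their own pace and stop on an object; FORCE is the grip in N (left out, the last holds). Time passes only in rows, so rows that do not move let the fingers close. It gives the time, the measured TCP pose, the force, the opening and the grip force at its end, in the units of the state.
- readout.get_state(): the state, without advancing time (a new reading comes with each control period).
- vision.get_image(name): name is "side" or "top" or "wrist"; returns the picture (420x560x3 uint8, blue, green, red); there is no depth.
- vision.camera_params(name): a dict with "intrinsics" (3x3 intrinsics, pixels), "rvec" (rotation vector, rad) and "tvec" (3), from world to camera coordinates, as OpenCV has them; the wrist camera has in their place "hand_eye" (4x4, takes a point from camera to tool coordinates, whose origin is the TCP and whose axes are the flange's). Camera axes: x right, y down, z forward; pixel columns grow to the right and rows downward; lengths in m; the calibration is good to about 2 mm. The wrist camera is an equidistant fisheye: a pixel r from the principal point sees the ray r / f radians off the axis. A picture is of the moment at which its call begins: read the wrist's pose just before it. camera_params takes no time and is no camera call.
- manip.sign_off(): hands the job in; it is judged then, once.
The state is a dict: "clock": time; "qpos": joint angles; "qd": joint speeds; "effort": joint torques, N m; "position": TCP position; "ee_rot": TCP orientation; "contact_force": force on the tool from outside, world axes, zero at the start; "moment": the same for the moment, N m; "width": finger opening in m; "gripper_force": force on a finger pad.
Only numpy, scipy, OpenCV 4.12 (cv2) and the standard library are available. Lean on these libraries where they do the work, as an engineer would, in place of code of your own. Each camera call takes 0.05 s, during which the arm holds its last target. There are 200 camera calls.

TASK

Put the blue rotor from its rubber pad on the spindle of the small centrifuge and, keeping hold of it and pressing only gently, feel for the position in which it goes fully home on the drive dog; let go only once it is home. Then turn the seated rotor by hand through at least one full turn, in one direction, to check that it runs free, and leave it seated, still and untouched; do not disturb the other things on the desk.

Things in the scene. Friction and masses are not known exactly. Their poses are not given: they have to be found in the camera images.
- rotor_mid (a point): Rotor, loose, 0.5 to 0.7 kg, 75 mm high; point on its axis half-way up, 37.5 mm above its underside; z up along the axis. Blue metal cone, 110 mm diameter, its flat top (92 mm) 30 mm above the underside. Underside: a bore 14 mm wide, 30 mm deep for the spindle post, and a cross slot 10 mm wide, 7 mm deep for the dog; it fits in 4 positions 90 degrees apart with 0.09 rad of play each way.
- rotor_knob (a point): Round black ribbed knob on top of the rotor, the part to grip: 30 mm diameter, from 30 to 75 mm above the rotor's underside; this point is on the axis, 55 mm above the underside. Grip with the fingers on the rotor's +y and -y sides, clear of the two tubes.
- rotor_tube (a point): One of two balance tubes with orange caps fixed in the rotor, on its +x and -x sides 38 mm from the axis: 14 mm diameter, from 30 to 52 mm above the rotor's underside. This point is on the +x tube, 42 mm above the underside. Pushing a tube sideways turns the seated rotor.
- pad: Black rubber pad, 130 x 130 x 12 mm, fixed, origin under its centre; the rotor starts on it.
- centrifuge: Low white centrifuge, 210 (x) x 200 (y) x 43 mm, fixed, origin under its centre; its dark panel faces its -x. On top an open bowl: blue wall of 86 mm outer and 80 mm inner radius, rim 63 mm above the desk. The spindle stands in its centre.
- spindle (a point): Spindle: nominal point on its axis at the top of the 68 mm flange on which the rotor's underside rests when home, 55 mm above the desk. The true height is up to 1.5 mm more or less, and the rubber mount gives 1 mm per 8 N (0.8 mm under the rotor); this point does not show either. Over the flange rise the drive dog and a post, 11 mm diameter, 26 mm high, tapered tip. Over 20 N from the rotor harms it.
- dog_level (a point): Nominal top of the drive dog, a cross with arms 34 mm tip to tip and 7 mm wide, on the spindle's axis 6 mm above the flange. The arms' direction differs each time and is not given (no listed frame turns with it). Out of step, the rotor rides on the dog 6 mm too high; pressed lightly (3 to 6 N) and turned, at most 90 degrees, it can be let down home. Do not let go of it while it rides on the dog.
- spindle_shaft (a joint): Turn of the spindle since the start in rad: 0 at the start whatever the dog's direction, positive counter-clockwise from above, unlimited, 6.28 is a full turn. It has a holding drag of about 0.06 N m, stops when no longer pushed, and may be dragged along by a rotor pressed on the dog with more than about 6 N.
- dome: Pale round lid of the centrifuge lying on the desk, 156 mm diameter, 75 mm high with its knob; origin under its centre. Leave alone.
- jar: Amber jar, 52 mm diameter, 65 mm high; origin under its centre. Leave alone.
- loupe: Black loupe, 44 mm diameter, 42 mm high; origin under its centre. Leave alone.
- weight: Brass weight, 36 mm diameter, 52 mm high; origin under its centre. Leave alone.
- brush: Wide soft brush with a wooden handle lying on the desk along its x axis. Leave alone.
- tube_rack: Green rack of capped tubes, 70 x 160 x 53 mm; origin under its centre. Leave alone.
- rotor: The same rotor: the centre of its underside, same axes as rotor_mid.
Not all that is in view belongs to the job. Of the things that look like the rotor, the middle-sized one is meant.

How it is judged:
By the outcome, as a careful person would: the job done as asked, in the order asked, and still so for the second after the job is handed in, with the robot touching nothing.
It also fails if it takes over 72 s, if anything falls off the work surface, if the arm or the gripper's body presses on something with over 40 N, if the wrist force passes 120 N, or if a joint passes its speed limit or range.

## Working session

There is one attempt and no reset: what is moved stays moved. The work goes in short steps, Python scripts to look and compute and a shell command to move; the robot and the scene stay as the last step left them, time stands still between calls to the robot, and variables do not carry over. Pictures are saved under pics/ and viewed, at most 10 in all, crops included, and the job is handed in when it is done.

```bash
mkdir -p pics; ls
python3 - <<'E'
from rig import readout, vision
import cv2, numpy as np
print(readout.get_state())
for n in ("side","top"):
    im=vision.get_image(n); cv2.imwrite(f"pics/{n}0.png",im); print(n,vision.camera_params(n))
print(vision.camera_params("wrist"))
E
```

```text
pics
{'clock': 0.0, 'qpos': array([-1.36396941e+00,  2.76594750e-01,  1.50616475e+00, -1.98207436e-05,
        1.36067217e+00, -1.20981914e-01]), 'qd': array([-0.00063068, -0.00051038, -0.0016717 ,  0.00079308, -0.00052206,
        0.00033635]), 'effort': array([ 1.80505616e-03, -4.16760278e+01, -2.45800316e+01, -1.86541370e-04,
        1.07921090e-02, -1.26977562e-05]), 'position': array([ 0.18500457, -0.54378607,  0.1926273 ]), 'ee_rot': array([-9.18244279e-04,  9.86596960e-01,  1.63173505e-01, -4.91369832e-05]), 'contact_force': array([0.01281498, 0.50312213, 0.21713628]), 'moment': array([-0.00413863, -0.00362191, -0.06935037]), 'gripper_force': 0.0, 'width': 0.08503031091763555}
side {'intrinsics': array([[415.32149879,   0.        , 285.61616916],
       [  0.        , 415.32149879, 206.99942933],
       [  0.        ,   0.        ,   1.        ]]), 'rvec': array([ 0.74101245, -2.64310892,  1.06254845]), 'tvec': array([0.50189847, 0.21487348, 0.948181  ])}
top {'intrinsics': array([[486.36055794,   0.        , 286.27915689],
       [  0.        , 486.36055794, 207.76638213],
       [  0.        ,   0.        ,   1.        ]]), 'rvec': array([ 2.15232943, -2.11024593,  0.21265254]), 'tvec': array([0.01766551, 0.55267061, 1.19330572])}
{'intrinsics': array([[325.1922621 ,   0.        , 279.91507503],
       [  0.        , 325.1922621 , 208.63158072],
       [  0.        ,   0.        ,   1.        ]]), 'hand_eye': array([[ 1.78527784e-04, -9.59876692e-01, -2.80422368e-01,
         7.23608072e-02],
       [ 9.99999359e-01,  4.84928650e-04, -1.02325660e-03,
        -8.44332345e-04],
       [ 1.11818500e-03, -2.80422006e-01,  9.59876163e-01,
        -1.81019974e-01],
       [ 0.00000000e+00,  0.00000000e+00,  0.00000000e+00,
         1.00000000e+00]])}
```

View pics/top0.png

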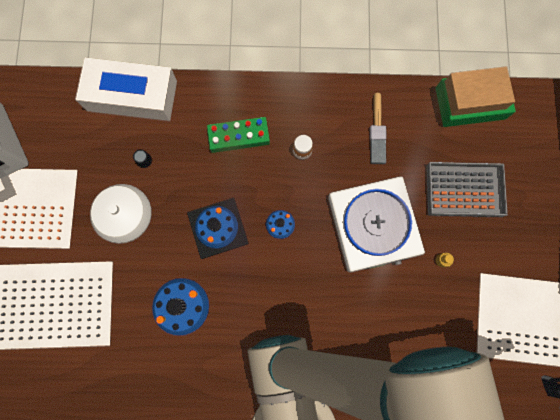

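View pics/side0.png

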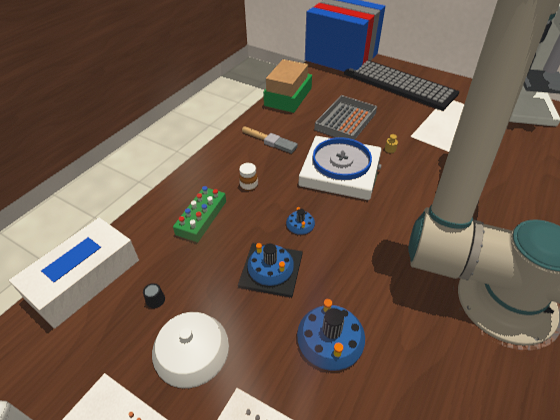

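Top view: the middle rotor is on the black pad at about (215,226), with orange caps at about (219,212) and (211,240). The spindle cross is at about (378,222). The larger and smaller rotors are decoys. Next I'll measure these and crop in on both.

```bash
cat > h.py <<'E'
import numpy as np, cv2
from scipy.spatial.transform import Rotation as R
from rig import readout, vision
def rot(s):
    w,x,y,z=s["ee_rot"]; return R.from_quat([x,y,z,w]).as_matrix()
def cast(name,px,z,s=None):
    """pixels -> world points on plane height z"""
    p=vision.camera_params(name); K=p["intrinsics"]; px=np.atleast_2d(px).astype(float)
    d=(px-K[:2,2])/K[0,0]
    if name=="wrist":
        r=np.linalg.norm(d,axis=1,keepdims=True)+1e-9
        d=np.hstack([d/r*np.sin(r),np.cos(r)])
        T=np.eye(4);T[:3,:3]=rot(s);T[:3,3]=s["position"]; T=T@p["hand_eye"]
        Rw,o=T[:3,:3],T[:3,3]
    else:
        d=np.hstack([d,np.ones((len(d),1))]); Rw=cv2.Rodrigues(p["rvec"])[0].T; o=-Rw@p["tvec"]
    d=d@Rw.T
    return o+d*((z-o[2])/d[:,2])[:,None]
def proj(name,P,s=None):
    p=vision.camera_params(name);K=p["intrinsics"]; P=np.atleast_2d(P).astype(float)
    if name!="wrist": return cv2.projectPoints(P,p["rvec"],p["tvec"],K,None)[0][:,0]
    T=np.eye(4);T[:3,:3]=rot(s);T[:3,3]=s["position"]; T=T@p["hand_eye"]
    c=(P-T[:3,3])@T[:3,:3]; n=np.linalg.norm(c[:,:2],axis=1)
    return c[:,:2]/n[:,None]*np.arctan2(n,c[:,2])[:,None]*K[0,0]+K[:2,2]
def blobs(im,lo,hi,amin=8):
    m=cv2.inRange(cv2.cvtColor(im,cv2.COLOR_BGR2HSV),lo,hi)
    n,_,st,c=cv2.connectedComponentsWithStats(m)
    return [(c[i].round(1).tolist(),int(st[i,4])) for i in range(1,n) if st[i,4]>=amin]
ORANGE=((5,150,120),(18,255,255)); BLUE=((100,120,60),(125,255,255))
E
python3 - <<'E'
from h import *
im=cv2.imread("pics/top0.png")
o=[b for b in blobs(im,*ORANGE,4) if 190<b[0][0]<245 and 195<b[0][1]<260]; print(o)
c=cast("top",[b[0] for b in o],.062); print(c, c.mean(0), c[0]-c[1])
si=cv2.imread("pics/side0.png")
o=[b for b in blobs(si,*ORANGE,4) if 240<b[0][0]<300 and 235<b[0][1]<285]; print("side",o, cast("side",[b[0] for b in o],.062))
b=[b for b in blobs(im,*BLUE,30)]; print("blue",b)
# rim of bowl: outer contour of blue ring
m=cv2.inRange(cv2.cvtColor(im,cv2.COLOR_BGR2HSV),*BLUE); m[:, :335]=0; m[:,420:]=0; m[:180]=0;m[265:]=0
pts=np.argwhere(m)[:,::-1]; w=cast("top",cv2.convexHull(pts.astype(np.int32))[:,0],.063)
print("rim",cv2.minEnclosingCircle(w[:,:2].astype(np.float32)))
print("spindle cand",cast("top",[378,222],.061))
A=cv2.resize(im[190:255,345:410],(390,390),interpolation=cv2.INTER_CUBIC)
B=cv2.resize(im[193:258,183:248],(390,390),interpolation=cv2.INTER_CUBIC)
cv2.imwrite("pics/c1.png",np.hstack([A,B]))
E
```

```text
[([218.2, 210.0], 23), ([210.1, 239.1], 22)]
[[0.54073897 0.20062561 0.062     ]
 [0.46647162 0.21757733 0.062     ]] [0.5036053  0.20910147 0.062     ] [ 0.07426735 -0.01695173  0.        ]
side [([258.6, 245.3], 31), ([281.5, 264.2], 28)] [[0.54147721 0.19829508 0.062     ]
 [0.46680563 0.2165775  0.062     ]]
blue [([122.8, 82.9], 777), ([374.0, 221.1], 408), ([216.2, 227.4], 1101), ([279.8, 224.6], 476), ([181.4, 306.4], 1903)]
rim ((0.5190922617912292, -0.20225659012794495), 0.0856437161564827)
spindle cand [[ 0.51862768 -0.20410464  0.061     ]]
```

View pics/c1.png

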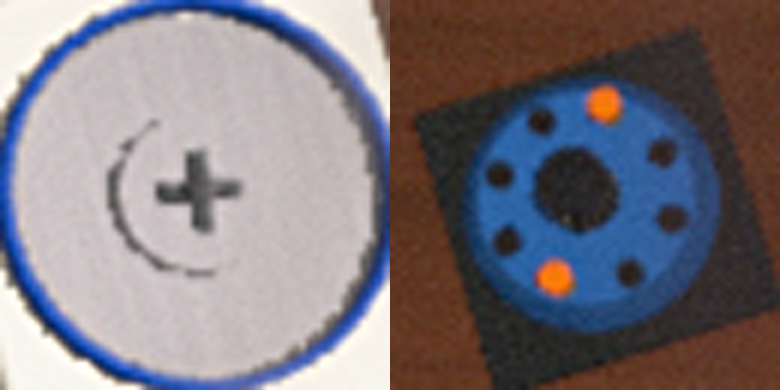

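The crop shows the cross about level with the image axes with a small tilt, and the middle rotor with two orange caps and black knob. I'll go over the spindle first for a close look at the dog.

```bash
python3 -m handwheel '[[[0,0,0],[0,0,1],-1],[[0,0,0],[0,0,1],-1],[[0,0,0],[0,0,1],-1],[[0,0,0],[0,0,1],-1],[[0,0,0],[0,0,1],-1],[[0,0,0],[0,0,0.33],-1],[[31,-51,0],[0,0,0],-1],[[31,-51,0],[0,0,0],-1],[[31,-51,0],[0,0,0],-1],[[31,-51,0],[0,0,0],-1],[[31,-51,0],[0,0,0],-1],[[31,-51,0],[0,0,0],-1],[[31,-51,0],[0,0,0],-1],[[31,-51,0],[0,0,0],-1],[[0,0,0],[0,0,0],-1],[[0,0,0],[0,0,0],-1]]' 40
python3 - <<'E'
from h import *
s=readout.get_state(); im=vision.get_image("wrist"); cv2.imwrite("pics/w1.png",im)
print(s["position"],s["qpos"],rot(s)[:,0]); print(proj("wrist",[[.519,-.203,.061]],s))
E
```

```text
clock: 2.1
position: [0.5192, -0.2039, 0.1931]
ee_rot: [0.0, 0.993, -0.114, -0.001]
contact_force: [-1.0, -1.0, 0.3]
width: 0.0854
gripper_force: 0.0
[ 0.51921769 -0.20387251  0.19314187] [-4.98135661e-01  2.50913924e-01  1.54113812e+00 -1.07134024e-03
  1.35053451e+00  1.30190650e+00] [ 0.97389048 -0.22701497 -0.00123598]
[[280.62013683 189.48535608]]
```

View pics/w1.png

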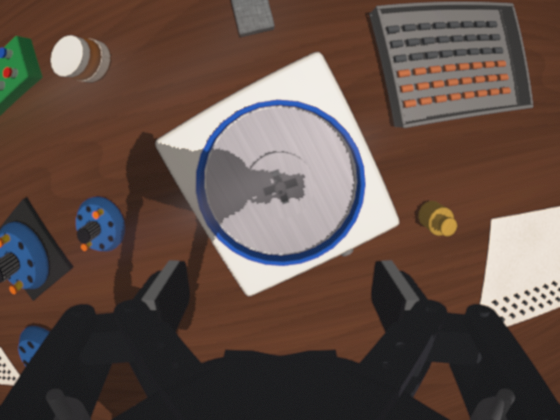

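The wrist view shows the bowl's rim centred at about (281,183), and the dark cross at about (287,186), partly shadowed. I'll measure centre and arm direction numerically from both views.

Run:
```python
from h import *
s=readout.get_state()
for n,f,box,th in (("top","pics/top0.png",(368,389,212,233),120),("wrist","pics/w1.png",(262,312,165,208),85)):
    im=cv2.imread(f); g=cv2.cvtColor(im,cv2.COLOR_BGR2GRAY)
    x0,x1,y0,y1=box
    sub=g[y0:y1,x0:x1]; print(n,np.percentile(sub,[5,25,50,75]))
    for th in (th-15,th,th+10):
        k,l,st,cc=cv2.connectedComponentsWithStats((sub<th).astype(np.uint8))
        i=1+np.argmax(st[1:,4]); v,u=np.nonzero(l==i)
        w=cast(n,np.c_[u+x0,v+y0],.061,s)[:,:2]; c=w.mean(0); d=w-c; r=np.hypot(*d.T)
        for _ in range(2):
            z=(d[:,0]+1j*d[:,1]); a=np.angle((z**4/np.maximum(r,1e-4)**2)[r<.020].sum())/4
        print(th,st[i,4],c,np.degrees(a),r.max())
m=cv2.inRange(cv2.cvtColor(cv2.imread("pics/w1.png"),cv2.COLOR_BGR2HSV),*BLUE); 
m[:, :190]=0;m[:,370:]=0;m[:90]=0;m[270:]=0
w=cast("wrist",cv2.convexHull(np.argwhere(m)[:,::-1].astype(np.int32))[:,0],.063,s)
print("rim wrist",cv2.minEnclosingCircle(w[:,:2].astype(np.float32)))
a=cv2.resize(cv2.imread("pics/w1.png")[155:215,250:325],(750,600),interpolation=cv2.INTER_CUBIC); cv2.imwrite("pics/c2.png",a)
```

```text
top [ 81. 179. 193. 197.]
105 51 [ 0.51980399 -0.19989345] 5.8444272737833 0.015369368078194664
120 66 [ 0.51987498 -0.20216409] 5.309172175536763 0.017302359726383935
130 77 [ 0.52030371 -0.20268216] 5.84093202516558 0.017361544311735207
wrist [ 82. 103. 128. 184.]
70 21 [ 0.50921835 -0.20495019] -44.90365183665177 0.002628886916694603
85 61 [ 0.52233412 -0.21465866] -21.879228484698658 0.005201348970612038
95 102 [ 0.52245736 -0.21442034] -36.226908371700624 0.0066297023661392234
rim wrist ((0.5218599438667297, -0.20353735983371735), 0.08455336093902588)
```

View pics/c2.png

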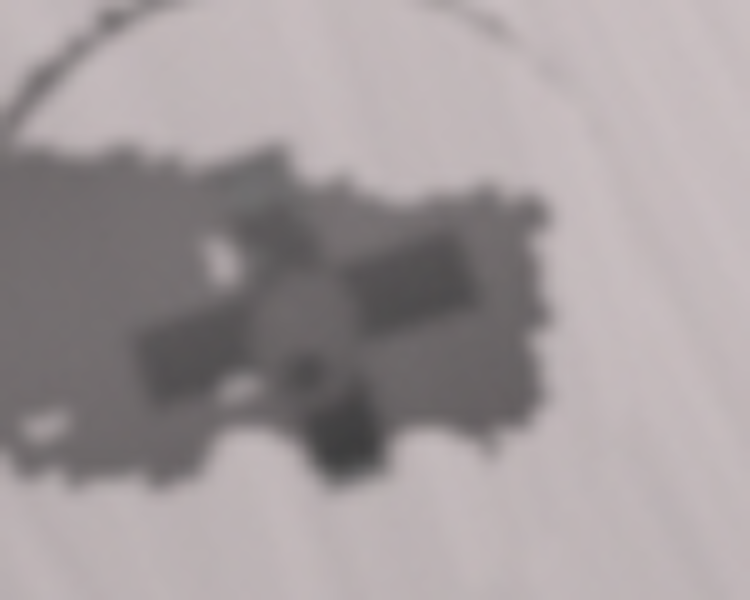

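The crop shows the dog: arm ends at about (265,191.8) left, (296.5,181.8) right, (284.5,203) bottom and (275.5,171.5) top.

Run:
```python
from h import *
s=readout.get_state()
w=cast("wrist",[[265,191.8],[296.5,181.8],[284.5,203],[275.5,171.5]],.061,s)[:,:2]
for a,b in ((0,1),(3,2)):
    d=w[b]-w[a]; print((w[a]+w[b])/2,np.degrees(np.arctan2(d[1],d[0]))%90,np.hypot(*d))
```

```text
[ 0.52130544 -0.20425184] 4.842762498067557 0.03268337371995334
[ 0.52083892 -0.20349586] 2.372570861101593 0.03310225129137552
```

```bash
python3 -m handwheel '[[[-13.5,-49.8,5],[0,0,0],-1],[[-13.5,-49.8,5],[0,0,0],-1],[[-13.5,-49.8,5],[0,0,0],-1],[[-13.5,-49.8,5],[0,0,0],-1],[[-13.5,-49.8,5],[0,0,0],-1],[[-13.5,-49.8,5],[0,0,0],-1],[[-13.5,-49.8,5],[0,0,0],-1],[[-13.5,-49.8,5],[0,0,0],-1],[[0,0,0],[0,0,0],-1],[[0,0,0],[0,0,0],-1]]'
python3 - <<'E'
from h import *
s=readout.get_state(); im=vision.get_image("wrist"); cv2.imwrite("pics/w2.png",im)
print(s["position"],s["qpos"],rot(s)[:,0])
P=[[.541,-.0+.1995,.062],[.4666,.217,.062],[.5037,.2085,.087]]
print(proj("wrist",P,s))
for b in blobs(im,*ORANGE,30): print(b, cast("wrist",b[0],.060,s))
E
```

```text
clock: 3.4
position: [0.5056, 0.2071, 0.1535]
ee_rot: [0.001, 0.993, -0.115, 0.0]
contact_force: [-0.2, 0.5, -1.0]
width: 0.0853
gripper_force: 0.0
[0.50561395 0.20705119 0.15349678] [ 2.62147780e-01  2.59189826e-01  1.63127148e+00 -1.19182295e-03
  1.25157628e+00  2.06476502e+00] [ 9.73335586e-01 -2.29385737e-01  1.44514567e-04]
[[280.72007878 158.22750898]
 [280.68574227 242.82493228]
 [280.50468894 210.41730935]]
([450.7, 123.9], 76) [[0.54046999 0.03937892 0.06      ]]
([277.6, 156.3], 186) [[0.54296107 0.2017489  0.06      ]]
([422.7, 166.4], 56) [[0.50674096 0.07484222 0.06      ]]
([278.3, 241.5], 202) [[0.46756681 0.21899757 0.06      ]]
```

View pics/w2.png

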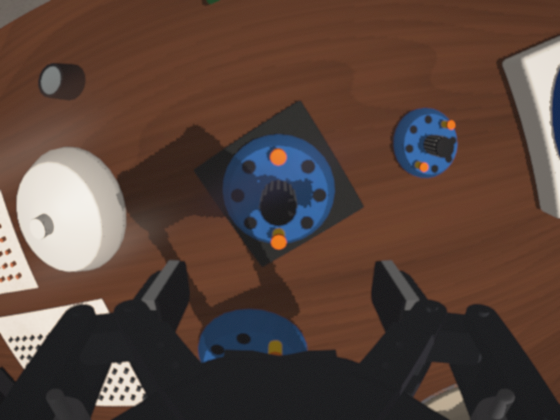

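The middle rotor's caps are at (277.6,156.3) and (278.3,241.5), with the knob between them. The fingers are aligned with its y sides. I'm taking the axis as about (0.5045,0.2097), so I'll descend and grip.

```bash
python3 -m handwheel '[[[-1.7,-2.3,25],[0,0,0],-1],[[0,0,25],[0,0,0],-1],[[0,0,25],[0,0,0],-1],[[0,0,18],[0,0,0],-1],[[0,0,10],[0,0,0],-1],[[0,0,0],[0,0,0],-1],[[0,0,0],[0,0,0],0.2],[[0,0,0],[0,0,0],0.2],[[0,0,0],[0,0,0],1],[[0,0,0],[0,0,0],1],[[0,0,0],[0,0,0],1],[[0,0,0],[0,0,0],1],[[0,0,0],[0,0,0],1]]' 60
```

```text
clock: 5.08
position: [0.5044, 0.2113, 0.0504]
ee_rot: [0.0, 0.993, -0.115, -0.0]
contact_force: [0.6, 0.6, -0.2]
width: -0.0002
gripper_force: 0.0
```

The fingers shut on nothing, so I'll look.

Run:
```python
from h import *
s=readout.get_state(); print(s["position"],s["width"],s["gripper_force"])
a=vision.get_image("side"); b=vision.get_image("wrist"); t=vision.get_image("top")
cv2.imwrite("pics/s3.png",a);cv2.imwrite("pics/t3.png",t);cv2.imwrite("pics/w3.png",b)
o=np.hstack([cv2.resize(a[190:310,200:340],(420,360)),cv2.resize(b[120:360,140:420],(380,360))]); cv2.imwrite("pics/c3.png",o)
```

```text
[0.50441332 0.21133676 0.05042746] -0.00019934481717532858 0.0
```

View pics/c3.png

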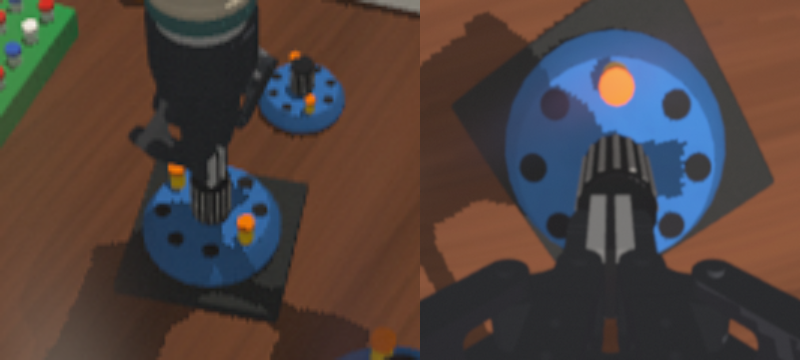

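The fingers have shut and look to be above the knob's top, or just beyond it. I'll check against projections.

Run:
```python
from h import *
s=readout.get_state()
for z in (.05,.067,.087,.1):
    P=[[.5044,.2113,z]]; print(z,proj("side",P),proj("wrist",P,s))
im=cv2.imread("pics/w3.png"); t=cv2.imread("pics/t3.png"); sd=cv2.imread("pics/s3.png")
for n,i in (("wrist",im),("top",t),("side",sd)):
    for b in blobs(i,*ORANGE,12):
        w=cast(n,b[0],.061,s)[0]
        if abs(w[0]-.504)<.06 and abs(w[1]-.21)<.04: print(n,b,w)
```

```text
0.05 [[268.95964363 258.79316635]] [[282.34972195 238.43525658]]
0.067 [[268.76938634 254.34464269]] [[282.53498797 249.76805268]]
0.087 [[268.53919037 248.96228775]] [[282.79599184 265.90071168]]
0.1 [[268.38573048 245.37414687]] [[282.99698305 278.46189683]]
wrist ([284.1, 176.3], 484) [0.54294114 0.20146701 0.061     ]
top ([210.1, 239.1], 22) [0.46658916 0.21772018 0.061     ]
side ([258.3, 246.3], 17) [0.54089115 0.2005163  0.061     ]
side ([281.5, 264.1], 27) [0.46733448 0.21572666 0.061     ]
```

Run:
```python
from h import *
b=cv2.imread("pics/w3.png");a=cv2.imread("pics/s3.png")
o=np.hstack([cv2.resize(a[225:280,235:305],(420,330),interpolation=cv2.INTER_CUBIC),cv2.resize(b[190:310,220:350],(358,330),interpolation=cv2.INTER_CUBIC)])
o=np.clip(255*(o/255.)**.5,0,255).astype(np.uint8); cv2.imwrite("pics/c4.png",o)
```

```text
(no output)
```

View pics/c4.png

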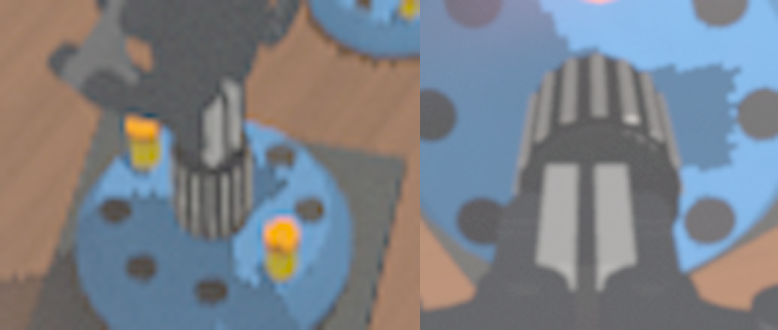

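The fingers look to be shut just above the knob's top, although the TCP reads z=0.050. From the wrist image with open fingers I can compute where the tips really are in the tool frame.

Run:
```python
from h import *
p=vision.camera_params("wrist");K=p["intrinsics"];H=p["hand_eye"]
def ray(px):
    d=(np.array(px,float)-K[:2,2])/K[0,0]; r=np.linalg.norm(d); d=np.r_[d/r*np.sin(r),np.cos(r)]
    return H[:3,:3]@d,H[:3,3]
print("open, px on inner pad edge, tool y=+-42.5")
for px in ((374,263),(402,262),(187,263),(160,262)):
    d,o=ray(px); 
    for y in (.0425,.057):
        t=(y*np.sign(d[1])-o[1])/d[1]; print(px,y,(o+t*d).round(4))
print("closed, strips: front face x=+11")
for px in ((272,249),(296,249),(252,300),(315,300)):
    d,o=ray(px); t=(.011-o[0])/d[0]; print(px,(o+t*d).round(4))
s=readout.get_state(); T=rot(s)
print("knob top centre in tool", T.T@(np.array([.5045,.2097,.087])-s["position"]))
```

```text
open, px on inner pad edge, tool y=+-42.5
(374, 263) 0.0425 [ 0.0064  0.0425 -0.048 ]
(374, 263) 0.057 [-0.0153  0.057  -0.0039]
(402, 262) 0.0425 [ 0.0224  0.0425 -0.0806]
(402, 262) 0.057 [ 0.006   0.057  -0.0473]
(187, 263) 0.0425 [ 0.0097 -0.0425 -0.0548]
(187, 263) 0.057 [-0.0121 -0.057  -0.0104]
(160, 262) 0.0425 [ 0.0245 -0.0425 -0.085 ]
(160, 262) 0.057 [ 0.0079 -0.057  -0.0513]
closed, strips: front face x=+11
(272, 249) [ 0.011  -0.0051 -0.0409]
(296, 249) [ 0.011   0.0061 -0.0409]
(252, 300) [ 0.011  -0.011  -0.0855]
(315, 300) [ 0.011   0.0107 -0.0856]
knob top centre in tool [ 0.00047715  0.00155467 -0.03656982]
```

The open tips come out about 50 mm behind the reported TCP, and the shut ones about 41 mm. So the true finger end is about 40 mm short of the reported point, and both images agree on that. I'll open up and go down in stages, watching the force.

```bash
python3 -m handwheel '[[[0,0,0],[0,0,0],-1],[[0,0,0],[0,0,0],-1],[[0,0,0],[0,0,0],-1],[[0,0,0],[0,0,0],-1],[[0.5,1.5,5],[0,0,0],-1],[[0,0,5],[0,0,0],-1],[[0,0,5],[0,0,0],-1],[[0,0,5],[0,0,0],-1],[[0,0,0],[0,0,0],-1]]'
python3 - <<'E'
from h import *
b=vision.get_image("wrist"); s=vision.get_image("side")
cv2.imwrite("pics/c5.png",np.hstack([cv2.resize(s[200:300,200:340],(420,300),interpolation=cv2.INTER_CUBIC),cv2.resize(b[100:360,100:460],(380,300))]))
E
```

```text
clock: 6.35
position: [0.5041, 0.2096, 0.0299]
ee_rot: [0.0, 0.993, -0.115, -0.001]
contact_force: [-1.2, 0.3, 0.1]
width: 0.0855
gripper_force: 0.0
```

View pics/c5.png

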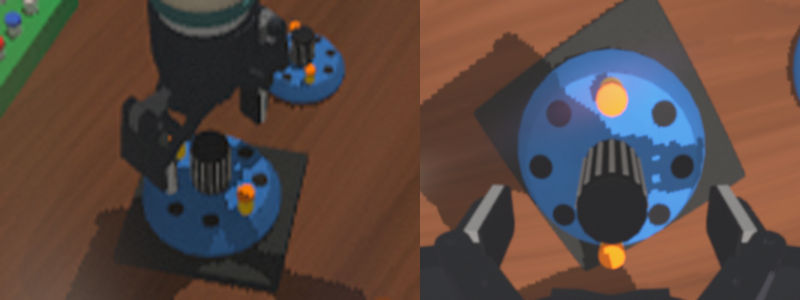

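The fingers now straddle the knob, still well above the plate, and the palm is clear. Next: 20 mm more down, then grip.

```bash
python3 -m handwheel '[[[0,0,5],[0,0,0],-1],[[0,0,5],[0,0,0],-1],[[0,0,5],[0,0,0],-1],[[0,0,5],[0,0,0],-1],[[0,0,0],[0,0,0],-1],[[0,0,0],[0,0,0],0.2],[[0,0,0],[0,0,0],0.2],[[0,0,0],[0,0,0],1],[[0,0,0],[0,0,0],1],[[0,0,0],[0,0,0],1]]' 60
```

```text
clock: 7.7
position: [0.5046, 0.2094, 0.0108]
ee_rot: [0.0, 0.993, -0.115, 0.0]
contact_force: [-0.9, -2.2, 2.8]
width: 0.0288
gripper_force: 59.0
```

Gripped. Lift and check.

```bash
python3 -m handwheel '[[[0,0,-3],[0,0,0],1],[[0,0,-10],[0,0,0],1],[[0,0,-25],[0,0,0],1],[[0,0,-30],[0,0,0],1],[[0,0,-30],[0,0,0],1],[[0,0,-22],[0,0,0],1],[[0,0,0],[0,0,0],1],[[0,0,0],[0,0,0],1]]'
python3 - <<'E'
from h import *
s=readout.get_state(); b=vision.get_image("wrist"); cv2.imwrite("pics/w6.png",b); T=rot(s)
print(s["position"],s["contact_force"],s["moment"],s["width"],s["qpos"])
for k in blobs(b,*ORANGE,60):
    w=cast("wrist",k[0],s["position"][2]+.0012+.051,s); print(k,w,(T.T@(w[0]-s["position"]))*1000)
E
```

```text
clock: 8.7
position: [0.5035, 0.2096, 0.1294]
ee_rot: [0.0, 0.993, -0.115, -0.001]
contact_force: [-0.3, -0.0, -6.4]
width: 0.0283
gripper_force: 60.2
[0.50346076 0.20955691 0.12936404] [-0.33903122 -0.03481106 -6.39239264] [-0.0460572   0.0211125  -0.02246127] 0.028338969910314014 [2.66785044e-01 2.77215449e-01 1.66954375e+00 4.09990328e-05
 1.19719628e+00 2.06790458e+00]
([465.0, 122.7], 86) [[0.55674135 0.11540179 0.18156404]] [ 73.26024127  79.56119865 -52.2666457 ]
([435.4, 167.8], 65) [[0.53963869 0.13351819 0.18156404]] [ 52.47320819  65.82790721 -52.2381105 ]
([279.9, 196.3], 847) [[0.54216392 0.20197337 0.18156404]] [ 39.30290881  -1.39582501 -52.28401275]
([280.1, 345.8], 318) [[0.46658766 0.21957925 0.18156404]] [-38.2966914   -1.28223357 -52.12131469]
```

Held: 6.4 N of weight, width 28 mm, and the rotor axis is within about 0.5 mm of the tool in x. I'll refine the spindle centre with the rim's far arc (radius 86 mm) in all three views.

Run:
```python
from h import *
from scipy.optimize import least_squares
c0=np.array([.5205,-.203])
s1=dict(position=np.array([.51921769,-.20387251,.19314187]),ee_rot=np.array([0.0,.9934,-.1144,-.0006]))
for n,f,s in (("top","top0",None),("side","side0",None),("wrist","w1",s1)):
    im=cv2.imread(f"pics/{f}.png"); m=cv2.inRange(cv2.cvtColor(im,cv2.COLOR_BGR2HSV),*BLUE)
    ij=np.argwhere(m)[:,::-1]; w=cast(n,ij,.063,s)[:,:2]; k=np.hypot(*(w-c0).T)<.11
    h=cv2.convexHull(ij[k].astype(np.int32))[:,0]; w=cast(n,h,.063,s)[:,:2]
    if n=="wrist": cam=np.array([.59,-.22])
    else:
        p=vision.camera_params(n); cam=(-cv2.Rodrigues(p["rvec"])[0].T@p["tvec"])[:2]
    u=(c0-cam)/np.linalg.norm(c0-cam)
    for lab,q in (("far",w[(w-c0)@u>0.0]),("all",w)):
        r=least_squares(lambda x:np.hypot(*(q-x[:2]).T)-x[2],[*c0,.086],loss="soft_l1",f_scale=.001); print(n,lab,len(q),r.x.round(4))
```

```text
top far 19 [ 0.52   -0.2032  0.0839]
top all 37 [ 0.5194 -0.2021  0.0846]
side far 14 [ 0.5211 -0.2092  0.0828]
side all 29 [ 0.5157 -0.1965  0.0901]
wrist far 27 [ 0.5216 -0.2032  0.0836]
wrist all 52 [ 0.5223 -0.2031  0.084 ]
```

Spindle taken as (0.5208,-0.2034), dog at about 5°. I'll carry the rotor over, ramping smoothly, and turn to match.

```bash
python3 -m handwheel '[[[5.5,19.9,0],[0,0,0],1],[[11.1,39.8,0],[0,0,0],1],[[13.9,49.8,0],[0,0,0],1],[[13.9,49.8,0],[0,0,0],1],[[13.9,49.8,0],[0,0,0],1],[[13.9,49.8,0],[0,0,0],1],[[13.8,49.8,0],[0,0,0],1],[[12.4,44.8,0],[0,0,0],1],[[8.3,29.9,0],[0,0,0],1],[[4.1,14.9,0],[0,0,0],1],[[0,0,0],[0,0,0],1],[[0,0,0],[0,0,-0.7],1],[[0,0,0],[0,0,-0.8],1],[[0,0,0],[0,0,-0.8],1],[[0,0,0],[0,0,-0.7],1],[[0,0,0],[0,0,0],1],[[0,0,0],[0,0,0],1]]'
cat > st.py <<'E'
from h import *
s=readout.get_state(); T=rot(s); yaw=np.arctan2(T[1,0],T[0,0]); d=np.array([.5208,-.2034,0])-s["position"]; 
print("t %.2f"%s["clock"],"pos",s["position"].round(4),"underside %.4f"%(s["position"][2]+.0012),"yaw %.3f"%yaw,"F",s["contact_force"].round(1),"M",s["moment"].round(2),"q6 %.3f"%s["qpos"][5],"w %.4f"%s["width"],"to spindle, tool mm",((T.T@d)*1000)[:2].round(1),"tilt",T[:2,2].round(4))
E
python3 st.py
python3 - <<'E'
from h import *
s=readout.get_state(); b=vision.get_image("wrist"); cv2.imwrite("pics/w7.png",b); T=rot(s)
for k in blobs(b,*ORANGE,200):
    w=cast("wrist",k[0],s["position"][2]+.0012+.051,s); print(k,(T.T@(w[0]-s["position"]))*1000)
E
```

```text
clock: 10.88
position: [0.5214, -0.2021, 0.1304]
ee_rot: [-0.0, 0.999, 0.042, -0.0]
contact_force: [-0.5, 1.0, -5.8]
width: 0.0287
gripper_force: 60.5
t 10.88 pos [ 0.5214 -0.2021  0.1304] underside 0.1316 yaw 0.084 F [-0.5  1.  -5.8] M [ 0.1  -0.03 -0.02] q6 0.992 w 0.0287 to spindle, tool mm [-0.7  1.3] tilt [-0.0003  0.0006]
([280.3, 196.3], 798) [ 39.70323461  -1.05041913 -52.21074522]
([280.3, 346.0], 441) [-37.92409286  -0.99914818 -52.18842847]
```

```bash
python3 -m handwheel '[[[-0.8,1.0,15],[0,0,0],1],[[0,0,15],[0,0,0],1],[[0,0,12],[0,0,0],1],[[0,0,4],[0,0,0],1],[[0,0,2],[0,0,0],1],[[0,0,2],[0,0,0],1],[[0,0,0],[0,0,0],1]]'; python3 st.py
```

```text
clock: 11.8
position: [0.521, -0.2045, 0.0807]
ee_rot: [0.0, 0.999, 0.042, 0.0]
contact_force: [0.0, 0.8, -5.6]
width: 0.0288
gripper_force: 60.7
t 11.80 pos [ 0.521  -0.2045  0.0807] underside 0.0819 yaw 0.084 F [ 0.   0.8 -5.6] M [ 0.    0.01 -0.03] q6 0.989 w 0.0288 to spindle, tool mm [-0.1 -1.1] tilt [ 0.0005 -0.0003]
```

```bash
python3 -m handwheel '[[[0,0,1],[0,0,0],1],[[0,0,1],[0,0,0],1],[[0,0,0],[0,0,0],1]]'; python3 st.py;  python3 -m handwheel '[[[0,0,1],[0,0,0],1],[[0,0,1],[0,0,0],1],[[0,0,0],[0,0,0],1]]' >/dev/null; python3 st.py
```

```text
clock: 12.18
position: [0.5207, -0.2043, 0.0785]
ee_rot: [0.0, 0.999, 0.042, -0.0]
contact_force: [0.3, -0.9, -5.7]
width: 0.0286
gripper_force: 60.7
t 12.18 pos [ 0.5207 -0.2043  0.0785] underside 0.0797 yaw 0.084 F [ 0.3 -0.9 -5.7] M [ 0.02  0.03 -0.03] q6 0.989 w 0.0286 to spindle, tool mm [ 0.2 -0.9] tilt [-0.0001 -0.    ]
t 12.55 pos [ 0.5207 -0.2043  0.0764] underside 0.0776 yaw 0.084 F [-0.2  0.  -6. ] M [-0.05 -0.02 -0.01] q6 0.989 w 0.0289 to spindle, tool mm [ 0.2 -0.9] tilt [-0.0002  0.    ]
```

```bash
python3 -m handwheel '[[[0,0,1],[0,0,0],1],[[0,0,1],[0,0,0],1],[[0,0,0],[0,0,0],1]]' >/dev/null; python3 st.py;  python3 -m handwheel '[[[0,0,1],[0,0,0],1],[[0,0,1],[0,0,0],1],[[0,0,0],[0,0,0],1]]' >/dev/null; python3 st.py
```

```text
t 12.93 pos [ 0.5207 -0.2043  0.0744] underside 0.0756 yaw 0.084 F [-0.1  0.3 -5.5] M [-0.06  0.06 -0.03] q6 0.989 w 0.0287 to spindle, tool mm [ 0.2 -0.9] tilt [-0.0003  0.0001]
t 13.30 pos [ 0.5207 -0.2043  0.0724] underside 0.0736 yaw 0.084 F [-0.6 -1.3 -6.1] M [-0.01  0.04  0.02] q6 0.989 w 0.0283 to spindle, tool mm [ 0.2 -0.9] tilt [-0.0002  0.0001]
```

```bash
python3 -m handwheel '[[[0,0,1],[0,0,0],1],[[0,0,1],[0,0,0],1],[[0,0,1],[0,0,0],1],[[0,0,0],[0,0,0],1]]' >/dev/null; python3 st.py
```

```text
t 13.80 pos [ 0.5207 -0.2043  0.0694] underside 0.0706 yaw 0.084 F [-0.  -0.3 -6. ] M [ 0.02  0.02 -0.  ] q6 0.989 w 0.0288 to spindle, tool mm [ 0.2 -0.9] tilt [-0.0002  0.    ]
```

The post is in the bore with no load. On down to just above the dog, then half-millimetre steps.

```bash
python3 -m handwheel '[[[0,0,1],[0,0,0],1],[[0,0,1],[0,0,0],1],[[0,0,1],[0,0,0],1],[[0,0,1],[0,0,0],1],[[0,0,1],[0,0,0],1],[[0,0,1],[0,0,0],1],[[0,0,0],[0,0,0],1]]' >/dev/null; python3 st.py; for i in 1; do python3 -m handwheel '[[[0,0,0.5],[0,0,0],1],[[0,0,0.5],[0,0,0],1],[[0,0,0],[0,0,0],1]]' >/dev/null; python3 st.py; done
```

```text
t 14.68 pos [ 0.5207 -0.2044  0.0634] underside 0.0646 yaw 0.084 F [ 0.3  0.1 -5.2] M [-0.01 -0.08  0.01] q6 0.989 w 0.0290 to spindle, tool mm [ 0.2 -1. ] tilt [-0.0002 -0.    ]
t 15.05 pos [ 0.5207 -0.2044  0.0625] underside 0.0637 yaw 0.084 F [ 0.5 -0.3 -5.2] M [-0.02 -0.01 -0.01] q6 0.989 w 0.0291 to spindle, tool mm [ 0.1 -1. ] tilt [-0.0001 -0.    ]
```

```bash
python3 -m handwheel '[[[0,0,0.5],[0,0,0],1],[[0,0,0.5],[0,0,0],1],[[0,0,0],[0,0,0],1]]' >/dev/null; python3 st.py; python3 -m handwheel '[[[0,0,0.5],[0,0,0],1],[[0,0,0.5],[0,0,0],1],[[0,0,0],[0,0,0],1]]' >/dev/null; python3 st.py
```

```text
t 15.43 pos [ 0.5207 -0.2044  0.0614] underside 0.0626 yaw 0.084 F [-0.7  0.4 -5.5] M [ 0.01 -0.05 -0.01] q6 0.989 w 0.0287 to spindle, tool mm [ 0.2 -1. ] tilt [-0.0002 -0.    ]
t 15.80 pos [ 0.5207 -0.2044  0.0605] underside 0.0617 yaw 0.084 F [-0.8 -0.3 -6.2] M [ 0.03 -0.01  0.04] q6 0.989 w 0.0288 to spindle, tool mm [ 0.2 -1. ] tilt [-0.0001 -0.0001]
```

```bash
python3 -m handwheel '[[[0,0,0.5],[0,0,0],1],[[0,0,0.5],[0,0,0],1],[[0,0,0],[0,0,0],1]]' >/dev/null; python3 st.py; python3 -m handwheel '[[[0,0,0.5],[0,0,0],1],[[0,0,0],[0,0,0],1]]' >/dev/null; python3 st.py
```

```text
t 16.18 pos [ 0.5208 -0.2044  0.0595] underside 0.0607 yaw 0.084 F [-0.3 -1.  -5.7] M [ 0.01 -0.02 -0.02] q6 0.989 w 0.0288 to spindle, tool mm [ 0.1 -1. ] tilt [-0.     -0.0001]
t 16.43 pos [ 0.5208 -0.2044  0.059 ] underside 0.0602 yaw 0.084 F [-0.5  0.3 -6.4] M [-0.01 -0.01  0.01] q6 0.989 w 0.0283 to spindle, tool mm [ 0.1 -1. ] tilt [-0.     -0.0001]
```

```bash
python3 -m handwheel '[[[0,0,0.5],[0,0,0],1],[[0,0,0],[0,0,0],1]]' >/dev/null; python3 st.py
```

```text
t 16.68 pos [ 0.5208 -0.2044  0.0585] underside 0.0597 yaw 0.084 F [ 0.4 -0.8 -6. ] M [-0.09  0.    0.02] q6 0.989 w 0.0287 to spindle, tool mm [ 0.1 -1. ] tilt [-0.     -0.0001]
```

```bash
python3 -m handwheel '[[[0,0,0.5],[0,0,0],1],[[0,0,0.5],[0,0,0],1],[[0,0,0],[0,0,0],1]]' >/dev/null; python3 st.py
```

```text
t 17.05 pos [ 0.5207 -0.2044  0.0574] underside 0.0586 yaw 0.084 F [-0.5  0.5 -6.1] M [ 0.01  0.03 -0.04] q6 0.989 w 0.0284 to spindle, tool mm [ 0.2 -1. ] tilt [-0.0001 -0.    ]
```

```bash
python3 -m handwheel '[[[0,0,0.5],[0,0,0],1],[[0,0,0],[0,0,0],1]]' >/dev/null; python3 st.py
```

```text
t 17.30 pos [ 0.5207 -0.2044  0.0569] underside 0.0581 yaw 0.084 F [ 0.2 -0.9 -5.3] M [ 0.01 -0.01  0.03] q6 0.989 w 0.0286 to spindle, tool mm [ 0.2 -1. ] tilt [-0.0001 -0.    ]
```

```bash
python3 -m handwheel '[[[0,0,0.5],[0,0,0],1],[[0,0,0],[0,0,0],1]]' >/dev/null; python3 st.py
```

```text
t 17.55 pos [ 0.5208 -0.2044  0.0565] underside 0.0577 yaw 0.084 F [ 0.1  0.3 -5.5] M [0.   0.03 0.04] q6 0.989 w 0.0288 to spindle, tool mm [ 0.1 -1. ] tilt [-0.     -0.0001]
```

```bash
python3 -m handwheel '[[[0,0,0.5],[0,0,0],1],[[0,0,0.5],[0,0,0],1],[[0,0,0],[0,0,0],1]]' >/dev/null; python3 st.py
```

```text
t 17.93 pos [ 0.5207 -0.2044  0.0554] underside 0.0566 yaw 0.084 F [ 0.2  0.2 -5.2] M [-0.03  0.01 -0.  ] q6 0.989 w 0.0289 to spindle, tool mm [ 0.2 -1. ] tilt [-0.0001 -0.    ]
```

```bash
python3 -m handwheel '[[[0,0,0.5],[0,0,0],1],[[0,0,0],[0,0,0],1]]' >/dev/null; python3 st.py
```

```text
t 18.18 pos [ 0.5207 -0.2043  0.055 ] underside 0.0562 yaw 0.084 F [ 0.  -0.1 -6. ] M [ 0.05  0.02 -0.02] q6 0.989 w 0.0289 to spindle, tool mm [ 0.2 -0.9] tilt [-0.0001 -0.    ]
```

```bash
python3 -m handwheel '[[[0,0,0.5],[0,0,0],1],[[0,0,0],[0,0,0],1]]' >/dev/null; python3 st.py
```

```text
t 18.43 pos [ 0.5208 -0.2044  0.0546] underside 0.0558 yaw 0.084 F [-0.  -0.4 -5.3] M [0.01 0.   0.03] q6 0.989 w 0.0291 to spindle, tool mm [ 0. -1.] tilt [ 0.0002 -0.0002]
```

```bash
python3 -m handwheel '[[[0,0,0.5],[0,0,0],1],[[0,0,0],[0,0,0],1]]' >/dev/null; python3 st.py
```

```text
t 18.68 pos [ 0.5209 -0.2044  0.0543] underside 0.0555 yaw 0.084 F [-0.8  0.1 -2.8] M [0.08 0.1  0.05] q6 0.989 w 0.0287 to spindle, tool mm [-0. -1.] tilt [ 0.0003 -0.0002]
```

```bash
python3 -m handwheel '[[[0,0,0.5],[0,0,0],1],[[0,0,0],[0,0,0],1]]' >/dev/null; python3 st.py
```

```text
t 18.93 pos [ 0.5209 -0.2044  0.0539] underside 0.0551 yaw 0.084 F [-1.   0.5 -0.5] M [ 0.1   0.18 -0.04] q6 0.989 w 0.0281 to spindle, tool mm [-0.1 -1.1] tilt [ 0.0004 -0.0003]
```

```bash
python3 -m handwheel '[[[0,0,0.5],[0,0,0],1],[[0,0,0],[0,0,0],1]]' >/dev/null; python3 st.py
```

```text
t 19.18 pos [ 0.5209 -0.2045  0.0535] underside 0.0547 yaw 0.084 F [-1.1  0.5  3. ] M [0.23 0.37 0.01] q6 0.989 w 0.0284 to spindle, tool mm [-0.1 -1.1] tilt [ 0.0005 -0.0003]
```

Contact came at an underside height of about 55.5 mm, matching the nominal 55 mm home and well below the 61 mm dog level. Force was light, about 9 N including the weight. I'll ease off the press, let go, and look.

```bash
python3 -m handwheel '[[[0,0,-0.5],[0,0,0],1],[[0,0,-0.4],[0,0,0],1],[[0,0,0],[0,0,0],1]]' >/dev/null; python3 st.py; python3 -m handwheel '[[[0,0,0],[0,0,0],-0.3],[[0,0,0],[0,0,0],-0.3],[[0,0,0],[0,0,0],-0.3],[[0,0,0],[0,0,0],-0.3]]' ; python3 st.py
python3 - <<'E'
from h import *
b=vision.get_image("side");w=vision.get_image("wrist");t=vision.get_image("top"); cv2.imwrite("pics/w8.png",w);cv2.imwrite("pics/s8.png",b)
s=readout.get_state();T=rot(s)
for k in blobs(w,*ORANGE,200):
    for z in (.055,.061): print(k,z,((T.T@(cast("wrist",k[0],z+.051,s)[0]-s["position"]))*1000).round(1))
cv2.imwrite("pics/c8.png",np.hstack([cv2.resize(b[110:210,280:400],(400,333),interpolation=cv2.INTER_CUBIC),cv2.resize(w[100:400,100:460],(400,333))]))
E
```

```text
t 19.55 pos [ 0.5209 -0.2044  0.0538] underside 0.0550 yaw 0.084 F [-1.  -0.2  0.6] M [0.12 0.16 0.03] q6 0.989 w 0.0284 to spindle, tool mm [-0. -1.] tilt [ 0.0001 -0.0002]
clock: 20.05
position: [0.5209, -0.2045, 0.0539]
ee_rot: [0.0, 0.999, 0.042, 0.0]
contact_force: [-0.4, -0.1, 0.5]
width: 0.0554
gripper_force: 0.0
t 20.05 pos [ 0.5209 -0.2045  0.0539] underside 0.0551 yaw 0.084 F [-0.4 -0.1  0.5] M [ 0.06 -0.01 -0.01] q6 0.989 w 0.0554 to spindle, tool mm [ 0.  -1.1] tilt [ 0.0002 -0.0002]
([280.8, 196.2], 786) 0.055 [ 39.7  -0.8 -52.1]
([280.8, 196.2], 786) 0.061 [ 41.2  -0.9 -58.1]
([280.6, 345.6], 403) 0.055 [-37.7  -0.8 -52.1]
([280.6, 345.6], 403) 0.061 [-32.6  -0.9 -58.1]
```

View pics/c8.png

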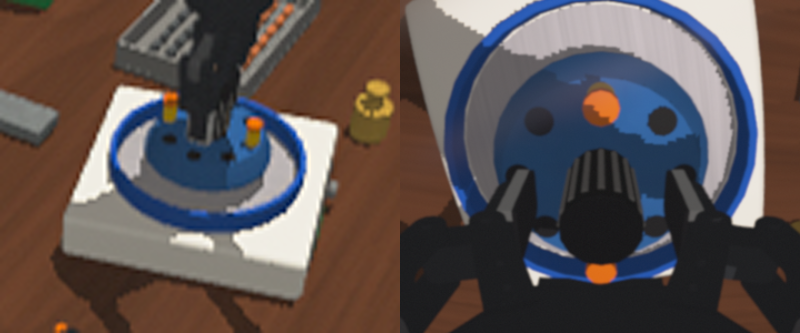

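The rotor sits level and low in the bowl, the fingers are open and clear, and the force is zero. The tubes reproject at home height. Now regrip and turn it counter-clockwise.

```bash
python3 -m handwheel '[[[0,0,0],[0,0,0],1],[[0,0,0],[0,0,0],1],[[0,0,0],[0,0,0],1],[[0,0,0],[0,0,0],1],[[0,0,0],[0,0,-0.5],1],[[0,0,0],[0,0,-1],1],[[0,0,0],[0,0,-1],1],[[0,0,0],[0,0,-1],1],[[0,0,0],[0,0,-1],1],[[0,0,0],[0,0,0],1]]' 50 >/dev/null; python3 st.py
```

```text
t 21.45 pos [ 0.5209 -0.2047  0.054 ] underside 0.0552 yaw 0.554 F [ 0.7 -0.6  1.1] M [-0.2   0.01  0.1 ] q6 0.519 w 0.0291 to spindle, tool mm [ 0.6 -1.2] tilt [ 0.0003 -0.0007]
```

```bash
python3 -m handwheel '[[[0,0,0],[0,0,-1],1],[[0,0,0],[0,0,-1],1],[[0,0,0],[0,0,-1],1],[[0,0,0],[0,0,-1],1],[[0,0,0],[0,0,-1],1],[[0,0,0],[0,0,-1],1],[[0,0,0],[0,0,-1],1],[[0,0,0],[0,0,-1],1],[[0,0,0],[0,0,-1],1],[[0,0,0],[0,0,-1],1],[[0,0,0],[0,0,-1],1],[[0,0,0],[0,0,-1],1],[[0,0,0],[0,0,-1],1],[[0,0,0],[0,0,-1],1],[[0,0,0],[0,0,-1],1],[[0,0,0],[0,0,-1],1],[[0,0,0],[0,0,-1],1],[[0,0,0],[0,0,-1],1],[[0,0,0],[0,0,0],1]]' >/dev/null; python3 st.py
python3 - <<'E'
from h import *
w=vision.get_image("wrist"); s=readout.get_state();T=rot(s)
for k in blobs(w,*ORANGE,150): print(k,((T.T@(cast("wrist",k[0],.106,s)[0]-s["position"]))*1000).round(1))
E
```

```text
t 23.82 pos [ 0.5214 -0.2047  0.0541] underside 0.0553 yaw 2.438 F [ 1.  -1.5 -0.4] M [-0.27 -0.15  0.06] q6 -1.365 w 0.0289 to spindle, tool mm [1.4 0.6] tilt [ 0.0012 -0.0008]
([279.4, 197.0], 702) [ 38.9   1.2 -52. ]
([279.9, 345.3], 408) [-38.1   1.4 -51.9]
```

The rotor follows the tool (tubes still at ±38 mm along tool x). I'll finish the stroke, release and lift clear of the tubes.

```bash
python3 -m handwheel '[[[0,0,0],[0,0,-1],1],[[0,0,0],[0,0,-1],1],[[0,0,0],[0,0,-1],1],[[0,0,0],[0,0,-1],1],[[0,0,0],[0,0,-1],1],[[0,0,0],[0,0,-1],1],[[0,0,0],[0,0,-1],1],[[0,0,0],[0,0,-1],1],[[0,0,0],[0,0,-1],1],[[0,0,0],[0,0,-0.5],1],[[0,0,0],[0,0,0],1],[[0,0,0],[0,0,0],-0.5],[[0,0,0],[0,0,0],-1],[[0,0,0],[0,0,0],-1],[[0,0,0],[0,0,0],-1],[[0,0,-8],[0,0,0],-1],[[0,0,-12],[0,0,0],-1],[[0,0,0],[0,0,0],-1]]' >/dev/null; python3 st.py
python3 - <<'E'
from h import *
w=vision.get_image("wrist"); s=readout.get_state();T=rot(s)
for k in blobs(w,*ORANGE,150): p=cast("wrist",k[0],.106,s)[0];print(k,p,((T.T@(p-s["position"]))*1000).round(1))
E
```

```text
t 26.12 pos [ 0.522  -0.205   0.0756] underside 0.0768 yaw -2.848 F [ 0.7 -0.6 -0.1] M [-0.01 -0.02  0.02] q6 -2.362 w 0.0855 to spindle, tool mm [0.8 2. ] tilt [ 0.003  -0.0017]
([281.6, 185.0], 586) [ 0.48436959 -0.2139161   0.106     ] [ 38.1   1.8 -31.2]
([280.7, 319.9], 322) [ 0.55759771 -0.19216537  0.106     ] [-38.3   1.5 -31. ]
```

```bash
python3 -m handwheel '[[[0,0,0],[0,0,1],-1],[[0,0,0],[0,0,1],-1],[[0,0,0],[0,0,1],-1],[[0,0,0],[0,0,1],-1],[[0,0,0],[0,0,1],-1],[[0,0,0],[0,0,1],-1],[[0,0,0],[0,0,1],-1],[[0,0,0],[0,0,1],-1],[[0,0,0],[0,0,1],-1],[[0,0,0],[0,0,1],-1],[[0,0,0],[0,0,1],-1],[[0,0,0],[0,0,1],-1],[[0,0,0],[0,0,1],-1],[[0,0,0],[0,0,1],-1],[[0,0,0],[0,0,1],-1],[[0,0,0],[0,0,1],-1],[[0,0,0],[0,0,1],-1],[[0,0,0],[0,0,1],-1],[[0,0,0],[0,0,1],-1],[[0,0,0],[0,0,1],-1]]' >/dev/null; python3 -m handwheel '[[[0,0,0],[0,0,1],-1],[[0,0,0],[0,0,1],-1],[[0,0,0],[0,0,1],-1],[[0,0,0],[0,0,1],-1],[[0,0,0],[0,0,1],-1],[[0,0,0],[0,0,1],-1],[[0,0,0],[0,0,1],-1],[[0,0,0],[0,0,1],-1],[[0,0,0],[0,0,1],-1],[[0,0,0],[0,0,1],-1],[[0,0,0],[0,0,0],-1]]' >/dev/null;  python3 st.py
python3 - <<'E'
from h import *
w=vision.get_image("wrist"); s=readout.get_state();T=rot(s)
for k in blobs(w,*ORANGE,150): p=cast("wrist",k[0],.106,s)[0];print(k,p,((T.T@(p-s["position"]))*1000).round(1))
E
```

```text
t 30.05 pos [ 0.5206 -0.2043  0.0737] underside 0.0749 yaw 0.294 F [-0.   0.5 -0.4] M [0.02 0.03 0.05] q6 0.778 w 0.0855 to spindle, tool mm [ 0.5 -0.8] tilt [-0.0003  0.0001]
([283.1, 189.1], 429) [ 0.55750049 -0.19356721  0.106     ] [ 38.4   0.5 -32.2]
([280.6, 322.6], 392) [ 0.48479941 -0.21451167  0.106     ] [-37.2  -0.6 -32.2]
```

Aligned with the rotor again. Lower, grip and turn another 192° the same way.

```bash
python3 -m handwheel '[[[0,0,8],[0,0,0],-1],[[0,0,8],[0,0,0],-1],[[0,0,3.5],[0,0,0],-1],[[0,0,0],[0,0,0],0.2],[[0,0,0],[0,0,0],0.2],[[0,0,0],[0,0,0],1],[[0,0,0],[0,0,0],1],[[0,0,0],[0,0,0],1],[[0,0,0],[0,0,0],1],[[0,0,0],[0,0,-0.5],1],[[0,0,0],[0,0,-1],1],[[0,0,0],[0,0,-1],1],[[0,0,0],[0,0,-1],1],[[0,0,0],[0,0,-1],1],[[0,0,0],[0,0,-1],1],[[0,0,0],[0,0,-1],1],[[0,0,0],[0,0,-1],1],[[0,0,0],[0,0,-1],1]]' 50 >/dev/null;  python3 st.py
```

```text
t 32.35 pos [ 0.5211 -0.2047  0.0546] underside 0.0558 yaw 1.187 F [-0.5 -0.1  1.1] M [-0.08 -0.04 -0.02] q6 -0.114 w 0.0289 to spindle, tool mm [ 1.1 -0.8] tilt [ 0.0006 -0.0006]
```

```bash
python3 -m handwheel '[[[0,0,0],[0,0,-1],1],[[0,0,0],[0,0,-1],1],[[0,0,0],[0,0,-1],1],[[0,0,0],[0,0,-1],1],[[0,0,0],[0,0,-1],1],[[0,0,0],[0,0,-1],1],[[0,0,0],[0,0,-1],1],[[0,0,0],[0,0,-1],1],[[0,0,0],[0,0,-1],1],[[0,0,0],[0,0,-1],1],[[0,0,0],[0,0,-1],1],[[0,0,0],[0,0,-1],1],[[0,0,0],[0,0,-1],1],[[0,0,0],[0,0,-1],1],[[0,0,0],[0,0,-1],1],[[0,0,0],[0,0,-1],1],[[0,0,0],[0,0,-1],1],[[0,0,0],[0,0,-1],1],[[0,0,0],[0,0,-1],1],[[0,0,0],[0,0,-1],1]]' >/dev/null; python3 st.py;  python3 -m handwheel '[[[0,0,0],[0,0,-1],1],[[0,0,0],[0,0,-1],1],[[0,0,0],[0,0,-1],1],[[0,0,0],[0,0,-0.5],1],[[0,0,0],[0,0,0],1],[[0,0,0],[0,0,0],1]]' >/dev/null;  python3 st.py
python3 - <<'E'
from h import *
w=vision.get_image("wrist"); s=readout.get_state();T=rot(s)
for k in blobs(w,*ORANGE,150): print(k,((T.T@(cast("wrist",k[0],.106,s)[0]-s["position"]))*1000).round(1))
E
```

```text
t 34.85 pos [ 0.5213 -0.2046  0.0547] underside 0.0559 yaw -3.002 F [ 0.8 -0.2  0.9] M [-0.   -0.06 -0.04] q6 -2.209 w 0.0289 to spindle, tool mm [0.4 1.3] tilt [ 0.0011 -0.0005]
t 35.60 pos [ 0.5213 -0.2046  0.0546] underside 0.0558 yaw -2.640 F [ 0.7 -0.9  2.1] M [-0.05 -0.16  0.06] q6 -2.571 w 0.0288 to spindle, tool mm [-0.1  1.3] tilt [ 0.001  -0.0005]
([280.2, 198.4], 794) [ 36.6   0.9 -51.4]
([279.9, 346.1], 265) [-40.8   0.8 -51.3]
```

The rotor has followed about 6.7 rad in all. Release, lift away and verify.

```bash
python3 -m handwheel '[[[0,0,0],[0,0,0],-0.5],[[0,0,0],[0,0,0],-1],[[0,0,0],[0,0,0],-1],[[0,0,0],[0,0,0],-1],[[0,0,-5],[0,0,0],-1],[[0,0,-12],[0,0,0],-1],[[0,0,-20],[0,0,0],-1],[[0,0,-30],[0,0,0],-1],[[0,0,-30],[0,0,0],-1],[[0,0,-20],[0,0,0],-1],[[0,0,0],[0,0,0],-1],[[0,0,0],[0,0,0],-1]]' >/dev/null;  python3 st.py
python3 - <<'E'
from h import *
s=readout.get_state()
o={}
for n in ("wrist","side","top"):
    im=vision.get_image(n)
    for k in blobs(im,*ORANGE,5):
        p=cast(n,k[0],.106,s)[0]
        if np.hypot(*(p[:2]-[.521,-.203]))<.06: print(n,k,p); o.setdefault(n,[]).append((np.array(k[0])))
# side/wrist: cap spacing (should be 76 mm) for home vs riding height
for n,q in o.items():
    if len(q)==2:
        for z in (.055,.061):
            c=cast(n,np.array(q),z+.051,s); print(n,z,"spacing %.1f"%(1000*np.linalg.norm(c[0]-c[1])),c.mean(0).round(4))
E
```

```text
t 37.15 pos [ 0.5203 -0.2041  0.171 ] underside 0.1722 yaw -2.639 F [0.7 0.3 0.1] M [ 0.08 -0.   -0.02] q6 -2.572 w 0.0854 to spindle, tool mm [-0.9  0.3] tilt [-0.0007  0.0003]
wrist ([278.7, 160.7], 217) [ 0.48862747 -0.22150593  0.106     ]
wrist ([278.8, 252.9], 148) [ 0.55533484 -0.18481167  0.106     ]
side ([329.5, 143.5], 14) [ 0.55335818 -0.18369621  0.106     ]
side ([356.6, 143.8], 12) [ 0.48718665 -0.22261271  0.106     ]
top ([373.8, 204.9], 19) [ 0.5536521  -0.18524483  0.106     ]
top ([390.1, 232.6], 9) [ 0.48596402 -0.22392884  0.106     ]
wrist 0.055 spacing 76.1 [ 0.522  -0.2032  0.106 ]
wrist 0.061 spacing 74.3 [ 0.5204 -0.204   0.112 ]
side 0.055 spacing 76.8 [ 0.5203 -0.2032  0.106 ]
side 0.061 spacing 76.1 [ 0.5174 -0.1958  0.112 ]
top 0.055 spacing 78.0 [ 0.5198 -0.2046  0.106 ]
top 0.061 spacing 77.6 [ 0.5188 -0.2033  0.112 ]
```

All views agree with the rotor at home height, centred on the spindle. The robot is clear, so I'll hand in.

```bash
python3 -c "
from rig import manip
print(manip.sign_off())"
```

```text
the job is handed in; nothing more can be done
None
```

I seated the middle rotor on the drive dog, let go once it was home, then turned it counter-clockwise by about 6.7 rad at the gripper (just over one turn), left it seated and untouched, and handed the job in at about 37 s.

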